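Eject a moulded shoe heel and hold it up level

TASK

Push the spring ejector slide of the heel mould all the way, so that the shoe heel inside comes out of the mould's mouth onto the little landing, and let the slide spring back. Then take that heel between the fingers, lift it straight up without tipping it, and finish while still holding it in the air, level and still, at least 12 cm above the table. Leave the spare heel, the bottle, the tape roll and the wooden last alone.

Things in the scene. Friction and masses are not known exactly. Their poses are not given: they have to be found in the camera images.
- mould: Aluminium heel mould on a steel base, fixed. Origin: on the table under its open mouth; +y = the way the heel comes out, z up. Block x -45 to 45, y -108 to 0, top z 54 mm; foot flanges to x +-63, 11 high. Pocket 51 wide, floor z 10, roofed by two plates with a 24 mm open slot between them along y, in which the ejector's neck runs and the heel is seen
- landing (a point): Middle of the landing's top, where the heel ends up when ejected: mould (0, 37, 10) mm. The landing is a bar before the mouth, 32 mm wide (narrower than the heel), mould y 0 to 88, top z 10, with a 6 mm high stop lip at y 82 to 88; the table is free on both sides of it
- ejector (a joint): Ejector slide, travel in m along the mould's +y: 0 = rest, 0.076 = all the way (stop). A spring resists with 2.4 N at first, 8.5 N at full travel, and returns the slide when let go; the heel stays out. The pusher face, at mould y -70 mm at rest, pushes the heel's flat back; full travel brings the heel's origin to about y 37
- tab (a point): Centre of the ejector's upright steel thumb tab above the roof; moves with the slide. 28 mm wide (mould x), 10 thick (mould y), from z 56 to 88 mm above the table (centre z 72). At rest at mould y -95; push its rear (-y) face towards +y
- heel: The shoe heel in the mould: tan leather layers on a black rubber bottom, D-shaped from above: 48 mm wide (x, parallel straight sides at y -31 to 7), 62 long (y), 32 high, 75 to 150 g. Origin: middle of its underside, mass centre within 3 mm of it in plan; +y points to the round end (24 mm radius about y 7), which leads out of the mould
- spare_heel: Bystander: a second heel of the same make and size, lying on the table beside the mould; leave it alone. Origin: middle of its underside
- dye_bottle: Bystander: small white bottle with a black cap, 34 mm diameter, 75 mm high, standing; origin: middle of its underside
- tape_roll: Bystander: roll of clear tape lying flat, 68 mm across, 22 mm high; origin: middle of its underside
- last: Bystander: pale wooden shoe last, 240 mm long (x, toe at +x), 75 mm wide, 85 mm high, on the table; origin: middle of its underside

How it is judged:
By the outcome, as a careful person would: the job done as asked, in the order asked, and still so for the second after the job is handed in, while the arm keeps its last pose, push and grip.
It also fails if it takes over 48 s, if anything falls off the work surface, if the arm or the gripper's body presses on something with over 40 N, if the wrist force passes 120 N, or if a joint passes its speed limit or range.

ROBOT

A 6-joint arm with a two-finger parallel gripper is mounted at the origin on the work surface. World frame = base frame: x ahead of the robot, y to its left, z up, the work surface at z = 0. Lengths are in m, angles in rad, forces in N, time in s.
With the tool pointing down it reaches from about 0.35 to 0.775 m from the base axis. Payload 7.3 kg.
Tool frame: the origin (TCP) lies on the centre line of the jaws, within the pads' length; the fingertips stand 25 mm ahead of it and the grasp point (between the pads) lies 6 mm ahead of it; z points along the fingers, y is the line along which they close (so a half turn about z gives the same grasp; the last joint's range is limited). The gripper opens to 92 mm and grips with 3 to 60 N. Pads are 19 mm wide; open, the fingers measure 130 mm over their backs; the gripper's body (75 mm by 190 mm) begins 47 mm behind the grasp point.
Start: joints at [-1.405, 0.342, 1.524, -0, 1.275, -0.146], TCP at [0.161, -0.5, 0.252] pointing down, gripper open.
Joint ranges: [-2.53, 2.53], [-0.77, 2.02], [0.04, 2.7], [-1, 4.14], [0.28, 2.66], [-3.11, 3.11]. Speed limits (rad/s): [2.57, 2.57, 3.14, 3.14, 3.14, 3.14].

INTERFACE

Orientations are given as [roll, pitch, yaw] about the fixed x, y, z axes, in that order (R = Rz(yaw) Ry(pitch) Rx(roll)).
In Python, from cell import status, read_camera, camera_info, ticket, models gives the robot as it stands.
- The arm moves only by the tool send_rows, never from a script. Its argument "plan" is a list of rows, each an object with "offset": the shift along the tool's x, y, z in mm, a list of three; "yaw": the turn about the tool's z in rad. In form: [{"offset": [dx, dy, dz], "yaw": yaw}, ...]. A call has 1 to 20 rows; each row shifts and turns the commanded pose from where the row before left it, along the tool's axes as they then stand; what a row does not reach is not made up. A row lasts 1/10 s, in which the tool goes at most 50 mm and 8.59 degrees, less where a joint would pass 70% of its speed; a pose out of reach is approached as far as the arm can. A call is refused whole if a number of a shift passes 50 or a number of a turn 0.15, either way. A call with a gripper value outside its range is refused whole. "hand" is the closure, from 0 (fully open) to 1 (shut), set as the call begins (left out, the last holds). The fingers move at their own pace and stop on an object; "squeeze" is the grip in N (left out, the last holds). Time passes only in rows, so rows that do not move let the fingers close. It gives the time, the measured TCP pose, the force, the opening and the grip force at its end, in the units of the state.
- status.observe(): the state, without advancing time (a new reading comes with each control period).
- read_camera(name): name is "scene" or "top" or "wrist"; returns the picture (480x640x3 uint8, red, green, blue); there is no depth.
- camera_info(name): a dict with "vfov" (degrees; the focal length in pixels is half the picture's height over the tangent of half this angle, whatever the lens; pixels are square), "cx", "cy" (the principal point, pixels), "distortion" ([k1, k2, p1, p2, k3] as OpenCV has them; the pictures are not rectified), "origin" and "attitude" of the camera in the world. Camera axes: x right, y down, z forward; pixel columns grow to the right and rows downward; lengths in m; the calibration is good to about 2 mm. A picture is of the moment at which its call begins: read the wrist's pose just before it. camera_info takes no time and is no camera call; for the wrist camera it gives the pose at the moment of the call.
- ticket.hand_in(): hands the job in; it is judged then, once.
Trained networks look in the newest picture that a camera, given by its name, has taken for a name from the list of things; names that differ only in an ending like _2 or _b are one class to them, and where a whole thing is asked for, a point or a joint stands for the part that bears it (a point fixed in the world has none). Each returns a list of dicts, best first, with "conf" (0 to 1); they miss things now and then, are a little off and sometimes report something else, mostly with a low value. They report only what shows in the picture. A call takes as long as a camera call.
- models.regions_of(camera, label): "mask" (480x640 bool, what is visible of it) and "extent" ([left, top, right, bottom] in pixels, round what is visible of it).
The state is a dict: "time": time; "qpos": joint angles; "qvel": joint speeds; "joint_efforts": joint torques, N m; "tool_pos": TCP position; "tool_rot": TCP orientation; "contact_force": force on the tool from outside, world axes, zero at the start; "torque": the same for the moment, N m; "opening": finger opening in m; "grip_force": force on a finger pad.
Only numpy, scipy, OpenCV 4.12 (cv2) and the standard library are available. Lean on these libraries where they do the work, as an engineer would, in place of code of your own. Each camera call takes 0.05 s, during which the arm holds its last target. There are 200 camera calls.

## Working session

There is one attempt and no reset: what is moved stays moved. The work goes in short steps, Python scripts to look and compute and a tool call to move; the robot and the scene stay as the last step left them, time stands still between calls to the robot, and variables do not carry over. Pictures are saved under pics/ and viewed, at most 10 in all, crops included, and the job is handed in when it is done.

Besides the shell and the picture viewer there is one more tool, called by a JSON object that holds its "op" and its "data". send_rows: Moves the arm, as the interface text tells. Its arguments: {"type":"object","properties":{"plan":{"type":"array"},"hand":{"type":"number"},"squeeze":{"type":"number"}},"required":["plan"]}

```bash
mkdir -p pics
python3 - <<'E'
from cell import status, read_camera, camera_info, models
import cv2
s=status.observe(); print(s['time'],s['tool_pos'],s['tool_rot'],s['opening'],s['contact_force'])
ims=[]
for c in('scene','top'):
    im=read_camera(c); cv2.imwrite(f'pics/{c}0.png',im[:,:,::-1]); i=camera_info(c); print(c,i)
    for n in('mould','ejector','tab','heel','spare_heel','dye_bottle','tape_roll','last'):
        print(n,[(round(float(r['conf']),2),[int(v) for v in r['extent']],int(r['mask'].sum())) for r in models.regions_of(c,n)][:3])
E
```

```text
0.0 [ 0.16102595 -0.49931857  0.25104831] [-3.14008321e+00 -2.01296264e-04  3.11819316e-01] 0.0919288717310054 [ 0.32522107 -0.20188822  0.41956396]
scene {'vfov': 43.130359456779736, 'cx': 323.1188973795435, 'cy': 238.43124120517447, 'distortion': array([-0.16128905,  0.        ,  0.        ,  0.        ,  0.        ]), 'origin': array([0.99984462, 0.51808441, 0.96657377]), 'attitude': array([-2.59179388e+00, -2.10711248e-03,  2.26016649e+00])}
mould [(0.87, [190, 135, 254, 239], 3391)]
ejector [(0.7, [204, 136, 218, 165], 356)]
tab [(0.88, [201, 136, 223, 163], 370)]
heel [(0.72, [212, 164, 235, 198], 483)]
spare_heel [(0.61, [134, 182, 171, 218], 912)]
dye_bottle [(0.57, [142, 241, 162, 270], 533)]
tape_roll [(0.56, [294, 164, 327, 199], 846)]
last [(0.97, [458, 220, 548, 336], 4556)]
top {'vfov': 45.044862806841486, 'cx': 324.5313224263698, 'cy': 243.28729547058532, 'distortion': array([0.00477296, 0.        , 0.        , 0.        , 0.        ]), 'origin': array([0.39064439, 0.15132441, 1.09541066]), 'attitude': array([-2.95642554e+00,  2.57994427e-03, -1.58270543e+00])}
mould [(0.62, [386, 213, 495, 292], 3995)]
ejector [(0.74, [465, 249, 487, 269], 323)]
tab [(0.82, [465, 252, 490, 269], 276)]
heel [(0.67, [433, 236, 468, 259], 381)]
spare_heel [(0.81, [472, 174, 504, 208], 905)]
dye_bottle [(0.81, [424, 133, 441, 155], 347)]
tape_roll [(0.86, [364, 293, 402, 333], 703)]
last [(0.96, [141, 271, 178, 405], 4756)]
```

View both.

Run:
```python
import cv2,numpy as np
a=cv2.imread('pics/top0.png')[120:345,340:520]
b=cv2.imread('pics/scene0.png')[120:290,120:340]
cv2.imwrite('pics/a.png',cv2.resize(a,(480,600),interpolation=2))
cv2.imwrite('pics/b.png',cv2.resize(b,None,fx=3.5,fy=3.5,interpolation=2))
```

```text
(no output)
```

View pics/a.png

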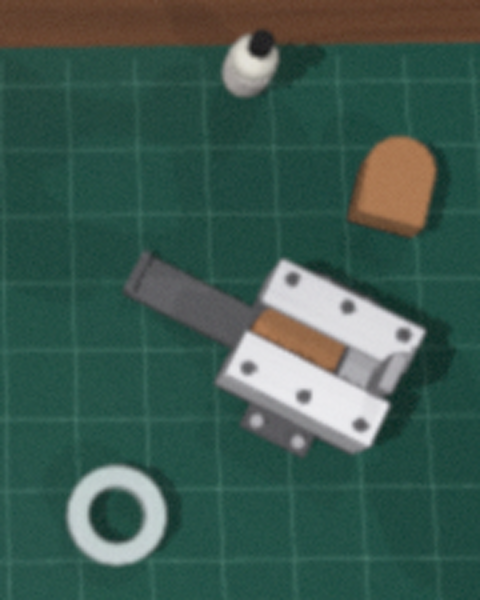

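View pics/b.png

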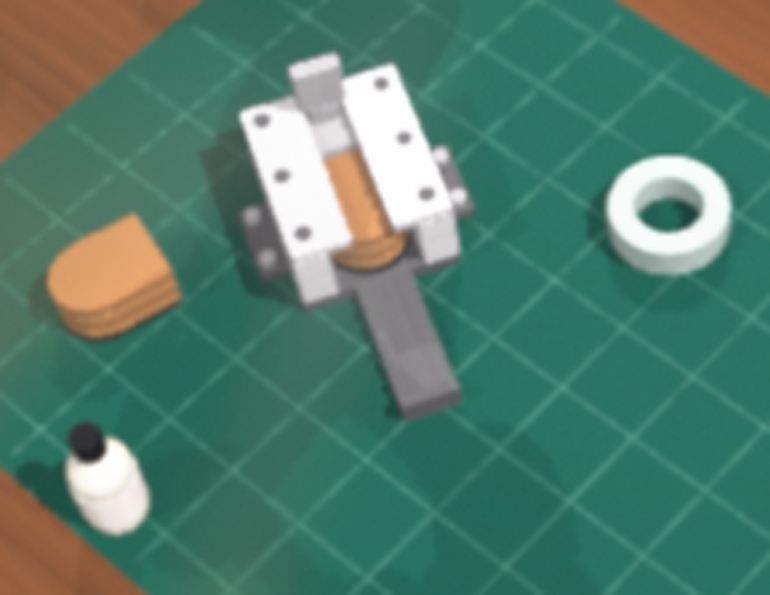

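The top crop shows the mould with its mouth facing left-up. The plate corners are near (281,260), (427,332) and (368,445), and the landing end is near (150,250). The scene crop agrees. Next I fit the pose to these corners.

```bash
cat > h.py <<'E'
import numpy as np,cv2
from scipy.spatial.transform import Rotation as R
from scipy.optimize import least_squares
from cell import status, read_camera, camera_info, models
def proj(P,i):
    f=240/np.tan(np.radians(i['vfov'])/2)
    K=np.array([[f,0,i['cx']],[0,f,i['cy']],[0,0,1]])
    C=R.from_euler('xyz',i['attitude']).as_matrix()
    p=(np.atleast_2d(P)-i['origin'])@C
    return cv2.projectPoints(p[:,None],np.zeros(3),np.zeros(3),K,i['distortion'])[0][:,0]
def m2w(P,q):
    P=np.atleast_2d(P)/1000.; c,s=np.cos(q[2]),np.sin(q[2])
    return np.c_[q[0]+c*P[:,0]-s*P[:,1], q[1]+s*P[:,0]+c*P[:,1], P[:,2]]
E
cat > fit.py <<'E'
from h import *
T=[((45,0,54),(281,260)),((45,-108,54),(427,332)),((-45,0,54),(219,376)),((-12,-108,54),(390,402)),((-45,-108,54),(368,446)),((16,88,16),(150,250))]
S=[((45,-108,54),(241,115)),((-45,-108,54),(395,66)),((45,0,54),(300,250)),((12,0,54),(352,238)),((-12,0,54),(390,228)),((-45,0,54),(455,205)),((-16,88,16),(458,388)),((16,88,16),(403,403))]
D=[('top',np.array([t[0] for t in T]),np.array([t[1] for t in T])/2.6667+[340,120]),('scene',np.array([t[0] for t in S]),np.array([t[1] for t in S])/3.5+120)]
I={c:camera_info(c) for c in('top','scene')}
f=lambda q,d=D:np.concatenate([(proj(m2w(P,q),I[c])-u).ravel() for c,P,u in d])
for d in (D,D[:1],D[1:]):
    r=min((least_squares(f,[.5,-.05,y],args=(d,),loss='soft_l1') for y in np.arange(-3,3,1)),key=lambda r:r.cost)
    print(r.x,f(r.x,d).reshape(-1,2).round(1).tolist())
    if d is D:q=r.x
np.save('q.npy',q)
print('tab',m2w((0,-95,72),q),'land',m2w((0,37,10),q))
E
python3 fit.py; python3 -c "
from cell import *
i=camera_info('wrist');print(i)"
```

```text
[ 0.59236218 -0.04985647 -0.49978169] [[-0.2, -0.3], [-1.7, -0.3], [1.5, -1.2], [-1.0, 0.8], [-0.5, 0.3], [-3.1, 0.1], [-0.2, -1.7], [-0.4, -1.1], [-2.3, 1.2], [-0.2, -0.7], [1.1, -1.8], [-0.8, -0.5], [0.3, -0.5], [-0.4, 0.6]]
[ 0.59226778 -0.05136267 -0.50093099] [[0.6, -0.2], [-0.8, -0.2], [2.3, -1.1], [-0.2, 0.9], [0.3, 0.4], [-2.3, 0.1]]
[ 0.59301564 -0.04843667 -0.49999553] [[0.1, -1.1], [-0.1, -0.5], [-2.0, 1.8], [0.1, -0.1], [1.4, -1.2], [-0.5, 0.1], [0.6, 0.1], [-0.1, 1.3]]
tab [[ 0.54683495 -0.13323676  0.072     ]] land [[ 0.61009383 -0.01738205  0.01      ]]
{'vfov': 61.696856394369725, 'cx': 314.4554001018539, 'cy': 241.20546975002364, 'distortion': array([-0.0650037,  0.       ,  0.       ,  0.       ,  0.       ]), 'origin': array([ 0.23660098, -0.47466412,  0.38499979]), 'attitude': array([ 2.84390009e+00, -1.45198165e-03, -1.25868873e+00])}
```

{"op": "send_rows", "data": {"plan": [{"offset": [0,0,0],"yaw": -0.1265},{"offset": [0,0,0],"yaw": -0.1265},{"offset": [0,0,0],"yaw": -0.1265},{"offset": [0,0,0],"yaw": -0.1265},{"offset": [0,0,0],"yaw": -0.1265},{"offset": [0,0,0],"yaw": -0.1265},{"offset": [34,11.6,7],"yaw": 0},{"offset": [34,11.6,7],"yaw": 0},{"offset": [34,11.6,7],"yaw": 0},{"offset": [34,11.6,7],"yaw": 0},{"offset": [34,11.6,7],"yaw": 0},{"offset": [34,11.6,7],"yaw": 0},{"offset": [34,11.6,7],"yaw": 0},{"offset": [34,11.6,7],"yaw": 0},{"offset": [34,11.6,7],"yaw": 0},{"offset": [34,11.6,7],"yaw": 0},{"offset": [34,11.6,7],"yaw": 0},{"offset": [34,11.6,7],"yaw": 0},{"offset": [34,11.6,7],"yaw": 0},{"offset": [34,11.6,7],"yaw": 0}], "hand": 1, "squeeze": 10}}

```text
time: 2.9
tool_pos: [0.5329, -0.1587, 0.1535]
tool_rot: [3.141, 0.0, 1.071]
contact_force: [-0.3, -1.7, 0.0]
opening: 0.0007
grip_force: 0.0
```

```bash
cat >> h.py <<'E'
def where(q=None):
    q=np.load('q.npy') if q is None else q
    s=status.observe(); p=s['tool_pos']; d=p[:2]-q[:2]; c,n=np.cos(q[2]),np.sin(q[2])
    print('t',round(s['time'],2),'mould xyz mm',(1000*np.array([c*d[0]+n*d[1],-n*d[0]+c*d[1],p[2]])).round(1),'rot',np.round(s['tool_rot'],3),'want yaw',round(q[2]+np.pi/2,3),'F',np.round(s['contact_force'],1),'open',round(s['opening']*1000,1),'grip',round(s['grip_force'],1))
def overlay(name,q,out,crop=None,z=3,ej=0):
    im=read_camera(name)[:,:,::-1].copy(); i=camera_info(name)
    def L(P): cv2.polylines(im,[np.round(proj(m2w(P,q),i)*16).astype(int)],True,(0,0,255),1,cv2.LINE_AA,4)
    L([(45,0,54),(45,-108,54),(-45,-108,54),(-45,0,54)]); L([(16,0,10),(16,88,10),(-16,88,10),(-16,0,10)])
    L([(14,-100+ej,88),(-14,-100+ej,88),(-14,-90+ej,88),(14,-90+ej,88)])
    if crop: im=im[crop[1]:crop[3],crop[0]:crop[2]]
    cv2.imwrite(out,cv2.resize(im,None,fx=z,fy=z,interpolation=2))
E
python3 - <<'E'
from h import *
where(); q=np.load('q.npy'); overlay('wrist',q,'pics/w1.png',None,1)
E
```

```text
t 2.9 mould xyz mm [  -0.  -124.   153.5] rot [3.141 0.    1.071] want yaw 1.071 F [-0.3 -1.7  0. ] open 0.7 grip 0.0
```

View pics/w1.png

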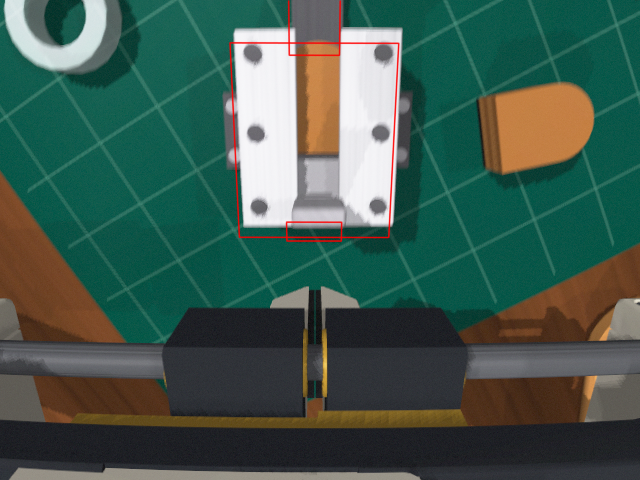

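The wrist view shows the overlay off by about 12 px. The arm was probably still settling and I read the camera pose after the picture, so I'll repeat it with the pose read first.

```bash
sed -i "s/    im=read_camera(name).*/    i=camera_info(name); im=read_camera(name)[:,:,::-1].copy()/" h.py
python3 - <<'E'
from h import *
where(); q=np.load('q.npy'); overlay('wrist',q,'pics/w2.png',(200,0,440,330),1.8)
where()
E
```

```text
t 2.95 mould xyz mm [   0.7 -119.6  152.4] rot [ 3.141e+00 -2.000e-03  1.073e+00] want yaw 1.071 F [ 1.3  2.2 -0.6] open 0.5 grip 0.0
t 3.0 mould xyz mm [-1.000e-01 -1.220e+02  1.527e+02] rot [-3.141e+00 -1.000e-03  1.075e+00] want yaw 1.071 F [-0.1 -0.2 -0.3] open 0.9 grip 0.0
```

View pics/w2.png

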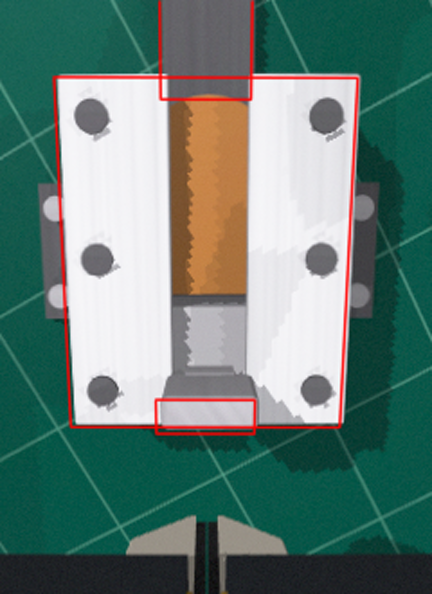

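With the pose read first, the overlay matches the plates to about 1 px, so the fit is good. The tips are centred behind the tab. Now I descend and push.

{"op": "send_rows", "data": {"plan": [{"offset": [0,0,13],"yaw": 0},{"offset": [0,0,13],"yaw": 0},{"offset": [0,0,13],"yaw": 0},{"offset": [0,0,13],"yaw": 0},{"offset": [0,0,13],"yaw": 0},{"offset": [0,0,0],"yaw": 0},{"offset": [4,0,0],"yaw": 0},{"offset": [4,0,0],"yaw": 0},{"offset": [4,0,0],"yaw": 0},{"offset": [4,0,0],"yaw": 0},{"offset": [4,0,0],"yaw": 0},{"offset": [4,0,0],"yaw": 0},{"offset": [0,0,0],"yaw": 0}]}}

```text
time: 4.3
tool_pos: [0.5437, -0.1386, 0.089]
tool_rot: [3.141, 0.0, 1.071]
contact_force: [-0.7, -2.4, 1.2]
opening: 0.0003
grip_force: 1.4
```

```bash
python3 -c "
from h import *
where()"
```

```text
t 4.3 mould xyz mm [  -0.2 -101.3   89. ] rot [3.141 0.    1.071] want yaw 1.071 F [-0.7 -2.4  1.2] open 0.3 grip 1.4
```

{"op": "send_rows", "data": {"plan": [{"offset": [5,0,0],"yaw": 0},{"offset": [5,0,0],"yaw": 0},{"offset": [5,0,0],"yaw": 0},{"offset": [5,0,0],"yaw": 0},{"offset": [5,0,0],"yaw": 0},{"offset": [5,0,0],"yaw": 0},{"offset": [5,0,0],"yaw": 0},{"offset": [5,0,0],"yaw": 0},{"offset": [5,0,0],"yaw": 0},{"offset": [5,0,0],"yaw": 0},{"offset": [5,0,0],"yaw": 0},{"offset": [3,0,0],"yaw": 0},{"offset": [0,0,0],"yaw": 0},{"offset": [0,0,0],"yaw": 0}]}}

```text
time: 5.7
tool_pos: [0.5707, -0.0885, 0.0889]
tool_rot: [-3.141, 0.001, 1.071]
contact_force: [-4.8, -6.0, 4.8]
opening: 0.0002
grip_force: 3.7
```

Run:
```python
from h import *
where(); overlay('wrist',np.load('q.npy'),'pics/w3.png',None,1)
overlay('scene',np.load('q.npy'),'pics/s3.png',(160,110,300,260),4)
where()
```

```text
t 5.7 mould xyz mm [ -0.4 -44.3  88.9] rot [-3.141e+00  1.000e-03  1.071e+00] want yaw 1.071 F [-4.8 -6.   4.8] open 0.2 grip 3.7
t 5.8 mould xyz mm [ -0.4 -44.4  88.9] rot [-3.141e+00  1.000e-03  1.071e+00] want yaw 1.071 F [-4.2 -6.3  5.2] open 0.4 grip 3.7
```

View pics/s3.png

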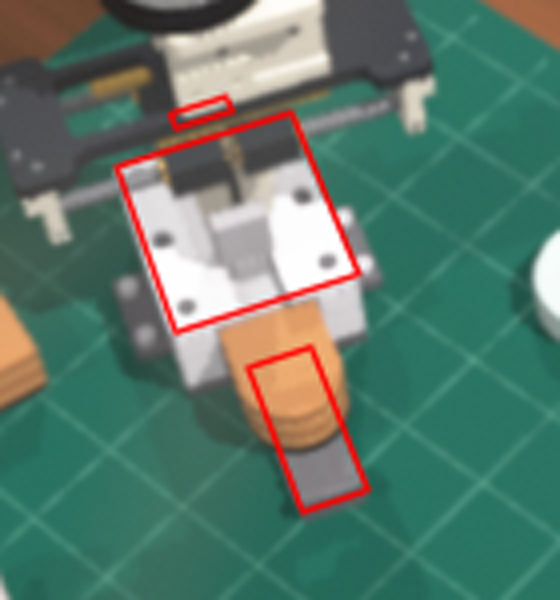

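The scene view shows the heel mostly out of the mouth, not yet at full travel. I keep pushing.

{"op": "send_rows", "data": {"plan": [{"offset": [3,0,0],"yaw": 0},{"offset": [3,0,0],"yaw": 0},{"offset": [3,0,0],"yaw": 0},{"offset": [2,0,0],"yaw": 0},{"offset": [0,0,0],"yaw": 0}]}}

```text
time: 6.3
tool_pos: [0.5756, -0.0795, 0.0889]
tool_rot: [-3.141, 0.003, 1.071]
contact_force: [-6.0, -9.6, 5.0]
opening: 0.0006
grip_force: 5.2
```

{"op": "send_rows", "data": {"plan": [{"offset": [2,0,0],"yaw": 0},{"offset": [0,0,0],"yaw": 0}]}}

```text
time: 6.5
tool_pos: [0.5757, -0.0794, 0.089]
tool_rot: [-3.14, 0.006, 1.071]
contact_force: [-9.7, -16.3, 6.9]
opening: 0.0007
grip_force: 9.3
```

{"op": "send_rows", "data": {"plan": [{"offset": [1.5,0,0],"yaw": 0},{"offset": [0,0,0],"yaw": 0}]}}

```text
time: 6.7
tool_pos: [0.5758, -0.0793, 0.089]
tool_rot: [-3.14, 0.008, 1.071]
contact_force: [-11.9, -20.7, 8.6]
opening: 0.0003
grip_force: 12.3
```

The slide is at its stop: the force rises with no further motion at y ≈ -34. I retreat so the slide returns, then rise.

{"op": "send_rows", "data": {"plan": [{"offset": [-5,0,0],"yaw": 0},{"offset": [-10,0,0],"yaw": 0},{"offset": [-10,0,0],"yaw": 0},{"offset": [-10,0,0],"yaw": 0},{"offset": [-10,0,0],"yaw": 0},{"offset": [-10,0,0],"yaw": 0},{"offset": [-10,0,0],"yaw": 0},{"offset": [-10,0,0],"yaw": 0},{"offset": [-10,0,0],"yaw": 0},{"offset": [-8,0,0],"yaw": 0},{"offset": [0,0,-15],"yaw": 0},{"offset": [0,0,-25],"yaw": 0},{"offset": [0,0,-25],"yaw": 0},{"offset": [0,0,-20],"yaw": 0},{"offset": [0,0,0],"yaw": 0},{"offset": [0,0,0],"yaw": 0}]}}

```text
time: 8.3
tool_pos: [0.5332, -0.1566, 0.1733]
tool_rot: [-3.141, -0.0, 1.071]
contact_force: [-0.3, 0.1, 0.7]
opening: 0.0004
grip_force: 0.0
```

Run:
```python
from h import *
where(); q=np.load('q.npy')
i=camera_info('wrist'); im=read_camera('wrist'); cv2.imwrite('pics/w4.png',im[:,:,::-1])
overlay('scene',q,'pics/s4.png',(160,110,300,260),4)
```

```text
t 8.3 mould xyz mm [  -0.7 -122.   173.3] rot [-3.141 -0.     1.071] want yaw 1.071 F [-0.3  0.1  0.7] open 0.4 grip 0.0
```

View pics/s4.png

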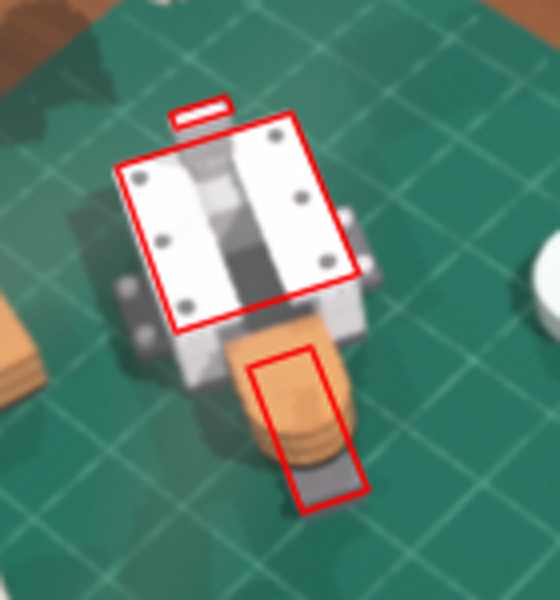

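The slide has sprung back, with the tab at its rest outline, and the heel lies on the landing. I move so the wrist camera looks straight down on the heel.

{"op": "send_rows", "data": {"plan": [{"offset": [16,0,0],"yaw": 0},{"offset": [16,0,0],"yaw": 0},{"offset": [16,0,0],"yaw": 0},{"offset": [16,0,0],"yaw": 0},{"offset": [16,0,0],"yaw": 0},{"offset": [0,0,0],"yaw": 0},{"offset": [0,0,0],"yaw": 0},{"offset": [0,0,0],"yaw": 0}], "hand": 0}}

```text
time: 9.2
tool_pos: [0.5716, -0.0869, 0.1737]
tool_rot: [-3.142, 0.0, 1.071]
contact_force: [-0.3, 0.2, -0.8]
opening: 0.0599
grip_force: 0.0
```

Run:
```python
from h import *
where(); q=np.load('q.npy')
i=camera_info('wrist'); im=read_camera('wrist')[:,:,::-1].copy()
r=models.regions_of('wrist','heel'); print([(round(float(x['conf']),2),x['extent'],int(x['mask'].sum())) for x in r])
# heel pose (mould frame x,y,yaw) by IoU of projected outline (hull of top+bottom) with mask
a=np.linspace(0,np.pi,25)
D=np.r_[np.c_[24*np.cos(a),7+24*np.sin(a)],[[-24,-31],[24,-31]]]
def outl(p,z):
    c,s=np.cos(p[2]),np.sin(p[2]); return m2w(np.c_[p[0]+c*D[:,0]-s*D[:,1],p[1]+s*D[:,0]+c*D[:,1],np.full(len(D),z)],q)
def ren(p):
    u=np.r_[proj(outl(p,42),i),proj(outl(p,10),i)].astype(np.float32)
    m=np.zeros((480,640),np.uint8); cv2.fillConvexPoly(m,np.round(cv2.convexHull(u)*16).astype(np.int32),1,cv2.LINE_8,4); return m>0
from scipy.optimize import minimize
for x in r[:2]:
    M=x['mask']; g=lambda p:-(M&ren(p)).sum()/(M|ren(p)).sum()
    o=minimize(g,[0,37,0],method='Nelder-Mead',options=dict(initial_simplex=[[0,37,0],[6,37,0],[0,43,0],[0,37,.15]])); print(o.x.round(3),o.fun)
    if x is r[0]:
        for z in(42,10): cv2.polylines(im,[np.round(proj(outl(o.x,z),i)*16).astype(int)],True,(0,0,255),1,cv2.LINE_AA,4)
cv2.imwrite('pics/w5.png',im)
```

```text
t 9.2 mould xyz mm [ -0.4 -42.4 173.7] rot [-3.142  0.     1.071] want yaw 1.071 F [-0.3  0.2 -0.8] open 59.9 grip 0.0
[(0.76, [280.5, 65.9, 358.4, 170.5], 7037)]
[ 1.093 38.154 -0.   ] -0.9909859154929578
```

View pics/w5.png

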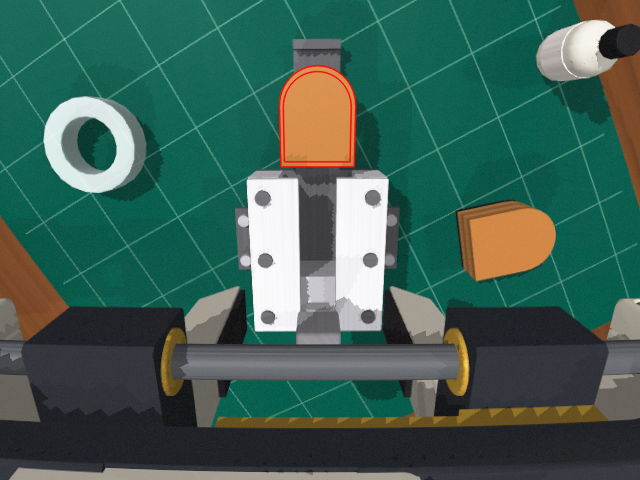

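The fitted outline (IoU 0.99) lies on the heel's edges. The heel is at mould (1, 38), square to the mould. I go above it and descend with the fingers open.

{"op": "send_rows", "data": {"plan": [{"offset": [16,0.5,0],"yaw": 0},{"offset": [16,0.5,0],"yaw": 0},{"offset": [16,0.5,0],"yaw": 0},{"offset": [16,0,0],"yaw": 0},{"offset": [15,0,0],"yaw": 0},{"offset": [0,0,0],"yaw": 0},{"offset": [0,0,15],"yaw": 0},{"offset": [0,0,15],"yaw": 0},{"offset": [0,0,15],"yaw": 0},{"offset": [0,0,15],"yaw": 0},{"offset": [0,0,15],"yaw": 0},{"offset": [0,0,5],"yaw": 0},{"offset": [0,0,0],"yaw": 0},{"offset": [0,0,0],"yaw": 0}]}}

```text
time: 10.7
tool_pos: [0.6114, -0.0181, 0.0943]
tool_rot: [3.141, -0.0, 1.071]
contact_force: [0.8, 0.2, -0.1]
opening: 0.0918
grip_force: 0.0
```

```bash
python3 -c "
from h import *
where()"
```

```text
t 10.7 mould xyz mm [ 1.5 37.  94.3] rot [ 3.141 -0.     1.071] want yaw 1.071 F [ 0.8  0.2 -0.1] open 91.8 grip 0.0
```

{"op": "send_rows", "data": {"plan": [{"offset": [0,0,12],"yaw": 0},{"offset": [0,0,12],"yaw": 0},{"offset": [0,0,12],"yaw": 0},{"offset": [0,0,12],"yaw": 0},{"offset": [0,0,8],"yaw": 0},{"offset": [0,0,4],"yaw": 0},{"offset": [0,0,0],"yaw": 0},{"offset": [0,0,0],"yaw": 0}]}}

```text
time: 11.5
tool_pos: [0.6113, -0.018, 0.0339]
tool_rot: [3.141, -0.0, 1.071]
contact_force: [-1.2, -0.6, -0.1]
opening: 0.0921
grip_force: 0.0
```

{"op": "send_rows", "data": {"plan": [{"offset": [0,0,0],"yaw": 0},{"offset": [0,0,0],"yaw": 0},{"offset": [0,0,0],"yaw": 0},{"offset": [0,0,0],"yaw": 0},{"offset": [0,0,0],"yaw": 0},{"offset": [0,0,0],"yaw": 0},{"offset": [0,0,0],"yaw": 0},{"offset": [0,0,0],"yaw": 0},{"offset": [0,0,0],"yaw": 0},{"offset": [0,0,0],"yaw": 0}], "hand": 1, "squeeze": 20}}

```text
time: 12.5
tool_pos: [0.611, -0.0179, 0.0337]
tool_rot: [3.142, 0.0, 1.071]
contact_force: [0.9, -1.2, 0.2]
opening: 0.0476
grip_force: 20.0
```

The grip holds at 47.6 mm opening and 20 N. I lift straight up.

{"op": "send_rows", "data": {"plan": [{"offset": [0,0,-3],"yaw": 0},{"offset": [0,0,-6],"yaw": 0},{"offset": [0,0,-10],"yaw": 0},{"offset": [0,0,-12],"yaw": 0},{"offset": [0,0,-12],"yaw": 0},{"offset": [0,0,-12],"yaw": 0},{"offset": [0,0,-12],"yaw": 0},{"offset": [0,0,-12],"yaw": 0},{"offset": [0,0,-12],"yaw": 0},{"offset": [0,0,-12],"yaw": 0},{"offset": [0,0,-12],"yaw": 0},{"offset": [0,0,-12],"yaw": 0},{"offset": [0,0,-10],"yaw": 0},{"offset": [0,0,-8],"yaw": 0},{"offset": [0,0,-4],"yaw": 0},{"offset": [0,0,0],"yaw": 0},{"offset": [0,0,0],"yaw": 0},{"offset": [0,0,0],"yaw": 0},{"offset": [0,0,0],"yaw": 0},{"offset": [0,0,0],"yaw": 0}]}}

```text
time: 14.5
tool_pos: [0.6109, -0.0179, 0.1824]
tool_rot: [-3.141, 0.0, 1.071]
contact_force: [-0.3, -0.2, -1.2]
opening: 0.0477
grip_force: 20.0
```

Run:
```python
from h import *
where(); im=read_camera('scene')[80:300,120:400,::-1]; cv2.imwrite('pics/s6.png',cv2.resize(im,None,fx=2.7,fy=2.7,interpolation=2)); where()
```

```text
t 14.5 mould xyz mm [  1.   36.9 182.4] rot [-3.141  0.     1.071] want yaw 1.071 F [-0.3 -0.2 -1.2] open 47.7 grip 20.0
t 14.55 mould xyz mm [  1.   36.9 182.4] rot [-3.141  0.     1.071] want yaw 1.071 F [ 0.4 -0.6 -1. ] open 47.9 grip 20.0
```

View pics/s6.png

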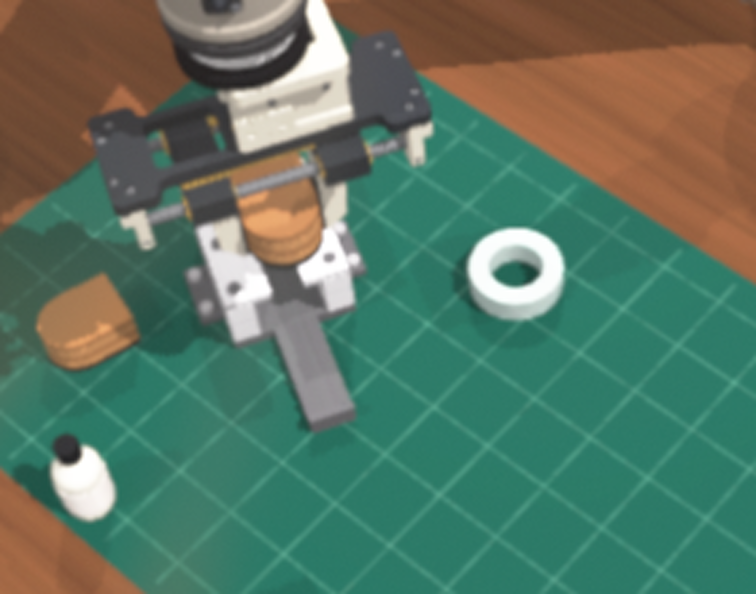

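The heel is held level between the fingers with its underside at about 158 mm, the landing is empty and the bystanders have not moved. I hand in.

```bash
python3 -c "
from cell import ticket
print(ticket.hand_in())"
```

```text
the job is handed in; nothing more can be done
None
```

The slide was pushed to its stop and sprang back, the heel was gripped and lifted straight up, and I handed the job in with it held level and still about 16 cm above the table; the spare heel, bottle, tape roll and last were not touched.

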